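# Restart a magnetic stirrer at the fourth click

## Robot

A 7-joint arm with a two-finger parallel gripper is mounted at the origin on the work surface. World frame = base frame: x ahead of the robot, y to its left, z up, the work surface at z = 0. Lengths are in mm, angles in rad, forces in N, time in s.
With the tool pointing down it reaches from about 400 to 850 mm from the base axis. Payload 10.4 kg.
Tool frame: the origin (TCP) lies at the very end of the fingers, on their centre line; the grasp point (between the pads) lies 19 mm behind it (r.grip_point_offset is the distance from the TCP to the grasp point, in mm); z points along the fingers, y is the line along which they close (so a half turn about z gives the same grasp; the last joint's range is limited). The gripper opens to 85 mm and grips with 20 to 120 N. Pads are 22 mm wide; open, the fingers measure 114 mm over their backs; the gripper's body (76 mm by 85 mm) begins 54 mm behind the grasp point. The pads swing forward as they close: fully open they stand 13 mm farther back than shut.
Start: joints at [-1.14, 0.332, -0.065, 1.46, 0.022, 1.35, -0.088], TCP at [273.981, 561.77, 231.338] pointing down, gripper open.
Joint ranges: [-2.6, 2.6], [-0.5, 2.12], [-1.47, 1.34], [0.16, 2.42], [-1.27, 4.41], [0.06, 2.06], [-2.6, 2.6]. Speed limits (rad/s): [2.22, 2.22, 2.79, 2.79, 3.14, 3.14, 3.14].

## Interface

Orientations are given as a unit quaternion [w, x, y, z].
In Python, from station import r gives the robot as it stands.
- The arm moves only by the tool servo_tool, never from a script. Its argument "plan" is text: rows parted by semicolons, each of 7 numbers parted by spaces: the shift along the tool's x, y, z in mm, then the turn, a rotation vector about the tool's x, y, z in degrees, then the finger opening in mm, from 0 to 85.4. A call has 1 to 8 rows; each row shifts and turns the commanded pose from where the row before left it, along the tool's axes as they then stand; what a row does not reach is not made up. A row lasts 1/10 s, in which the tool goes at most 50 mm and 8.59 degrees, less where a joint would pass 70% of its speed; a pose out of reach is approached as far as the arm can. A call with a gripper value outside its range is refused whole. The fingers move at their own pace and stop on an object; "newtons" is the grip in N (left out, the last holds). Time passes only in rows, so rows that do not move let the fingers close. It gives the time, the measured TCP pose, the force, the opening and the grip force at its end, in the units of the state.
- r.get_state(): the state, without advancing time (a new reading comes with each control period).
- r.camera(name): name is "scene" or "top"; returns a dict with "image" (384x512x3 uint8, red, green, blue), "fx", "fy", "cx", "cy" (pixels), "R" (3x3) and "t" (3): a world point X has camera coordinates R X + t. Camera axes: x right, y down, z forward; pixel columns grow to the right and rows downward; lengths in mm; the calibration is good to about 2 mm. A picture is of the moment at which its call begins. There is no depth.
- r.close_job(): hands the job in; it is judged then, once.
Trained networks look in a picture, given as the dict that the camera call returned (one of the last four; its "shot" number tells which), for a name from the list of things; names that differ only in an ending like _2 or _b are one class to them, and where a whole thing is asked for, a point or a joint stands for the part that bears it (a point fixed in the world has none). Each returns a list of dicts, best first, with "conf" (0 to 1); they miss things now and then, are a little off and sometimes report something else, mostly with a low value. They report only what shows in the picture. A call takes as long as a camera call.
- r.find_in(picture, name): "centre" ([x, y, z] in mm, in world coordinates, good to about 4 mm: the middle of the surface that is visible of it).
- r.tip_of(picture, name): "centre" ([x, y, z] in mm, in world coordinates, good to about 4 mm: a listed point, or the origin of a listed thing).
The state is a dict: "time": time; "joint_pos": joint angles; "qd": joint speeds; "joint_torque": joint torques, N m; "eef_pos": TCP position; "tool_rot": TCP orientation; "contact_force": force on the tool from outside, world axes, zero at the start; "moment": the same for the moment, N m; "opening": opening from 0.0 (shut) to 1.0 (fully open); "finger_force": force on a finger pad.
Only numpy, scipy, OpenCV 4.12 (cv2) and the standard library are available. Lean on these libraries where they do the work, as an engineer would, in place of code of your own. Each camera call takes 0.05 s, during which the arm holds its last target. There are 200 camera calls.

## Task

The magnetic stirrer has tripped and only restarts from off: with a fingertip, gently push the pointer of its dial anticlockwise back to off (the long thick mark at that end of the row), let it settle there, then push it clockwise exactly four clicks, so that it rests pointing at the fourth short mark after off. Leave the beaker, the dish and the jar standing where they are, and finish clear of everything.

Things in the scene. Friction and masses are not known exactly. Their poses are not given: they have to be found in the camera images.
- stirrer: Magnetic stirrer, immovable: flat white case 280 (x) by 170 (y) by 62 mm high, origin at the centre of its underside on the bench, x from the dial end to the plate end. Dial on the deck 75 mm from the centre towards -x; round aluminium plate, 130 mm across, 12 mm above the deck, centred 65 mm from the centre towards +x.
- dial_axis (a point): On the dial's vertical turning axis at deck level, 62 mm above the bench; axes as the stirrer's. Around it the deck has 8 flat marks 48 to 61 mm from the axis: a long thick one (off), 105 degrees anticlockwise from +x seen from above, then 7 short thin ones every 30 degrees clockwise.
- pointer: Black pointer of the dial, a one-sided upright fin with a white line on top: origin on the turning axis at deck level, fin along its own +x to 46 mm out, 10 mm thick, from 5 to 30 mm above the deck; round hub 26 mm across, 30 mm high on the axis, over a skirt 42 mm across, 6 mm high. Turns with the dial.
- pointer_end (a point): Outer end of the fin, on its top edge: 46 mm from the axis, 30 mm above the deck.
- dial (a joint): Dial angle, rad: 0 at off, growing clockwise from above, a click every 0.5236, up to 7 clicks; stops 0.2 past either end. Pointer direction = 1.833 minus this, anticlockwise from the stirrer's +x. A spring detent draws it to the nearest click; halfway between clicks it snaps over, ahead of the finger. Takes about 3 to 5 N at 34 mm from the axis. Starts at any of clicks 2 to 7.
- beaker: Small glass beaker, 52 mm across, 70 mm tall, loose on the stirrer's plate; origin at the centre of its underside. Leave it alone.
- dish: Shallow glass dish, 90 mm across, 16 mm high, loose on the bench to the stirrer's +y side; origin at the centre of its underside. Leave it alone.
- jar: Lidded jar, 54 mm across, 85 mm tall, loose on the bench to the stirrer's -y side; origin at the centre of its underside. Leave it alone.

How it is judged (in metres and radians):
On the way, in this order (a step that is already met when the one before it is completed fails the run):
1. the dial rests at off (value of joint dial between -0.15 and 0.15 rad), for 0.2 s.
2. the dial is at the fourth click (value of joint dial between 1.9444 and 2.2444 rad), for 0.2 s.
At the end, for the whole second after the job is handed in: The dial rests at the fourth click after off (2.094 rad, within 0.12), having first been settled at off (within 0.15 rad for 0.2 s); beaker, dish and jar stand upright within 12 mm of where they were (value of joint dial between 1.9744 and 2.2144 rad and velocity of joint dial between -0.1 and 0.1 rad/s and distance of each of beaker, dish, jar from where it was at the start of the episode below 0.012 m and angle between each of beaker, dish, jar's own z axis and vertical below 0.15 rad); the robot touches nothing.
It fails at once if the beaker, dish or jar is shifted, lifted or tipped (distance of any of beaker, dish, jar from where it was at the start of the episode above 0.015 m or angle between any of beaker, dish, jar's own z axis and vertical above 0.2 rad).
It fails at once if the dial is forced: more than 40 N on it (contact force between the fingers and pointer above 40 N).
It also fails if it takes over 61 s, if anything falls off the work surface, if the arm or the gripper's body presses on something with over 40 N, if the wrist force passes 120 N, or if a joint passes its speed limit or range.

## Working session

There is one attempt and no reset: what is moved stays moved. The work goes in short steps, Python scripts to look and compute and a tool call to move; the robot and the scene stay as the last step left them, time stands still between calls to the robot, and variables do not carry over. Pictures are saved under pics/ and viewed, at most 10 in all, crops included, and the job is handed in when it is done.

Besides the shell and the picture viewer there is one more tool, called after ">>>" as name(argument=value, ...), one argument or row to a line, values as JSON. servo_tool: Moves the arm, as the interface text tells. Its arguments: {"type":"object","properties":{"plan":{"type":"string"},"newtons":{"type":"number"}},"required":["plan"]}

```bash
mkdir -p pics; python3 - <<'E'
from station import r
import cv2
s=r.get_state();print(s['time'],s['eef_pos'],s['tool_rot'],s['opening'])
for c in("top","scene"):
    p=r.camera(c);cv2.imwrite(f"pics/{c}1.png",cv2.cvtColor(p["image"],cv2.COLOR_RGB2BGR))
    print(c,p['fx'],p['R'],p['t'])
    for n in("stirrer","dial_axis","pointer","pointer_end","beaker","dish","jar"):
        for d in r.tip_of(p,n)[:1]:print(n,[round(v) for v in d["centre"]],round(d["conf"],2))
E
```

```text
0.0 [273.81190616 561.3970262  230.49487647] [-1.54313116e-04  2.24938176e-01  9.74372764e-01 -7.14002982e-04] 1.0014659947805924
top 449.08072597541263 [[-0.01912124 -0.99981628  0.00133732]
 [-0.99214026  0.01880897 -0.12370902]
 [ 0.12366114 -0.00369228 -0.99231764]] [ 88.41848528 645.11920677 865.35756158]
stirrer [576, 84, 2] 0.71
dial_axis [506, 106, 63] 0.78
pointer [506, 99, 61] 0.6
pointer_end [486, 67, 92] 0.87
dish [657, 241, 3] 0.68
jar [538, -98, 0] 0.94
scene 352.276665923204 [[ 0.83308612  0.55285632 -0.01781572]
 [ 0.40432103 -0.63060955 -0.66246216]
 [-0.37748115  0.54468476 -0.7488835 ]] [-593.94745931 -157.37985495  965.03159644]
stirrer [578, 86, 0] 0.63
dial_axis [506, 105, 64] 0.95
pointer [502, 108, 63] 0.65
pointer_end [481, 67, 94] 0.94
jar [541, -98, 1] 0.56
```

View pics/top1.png

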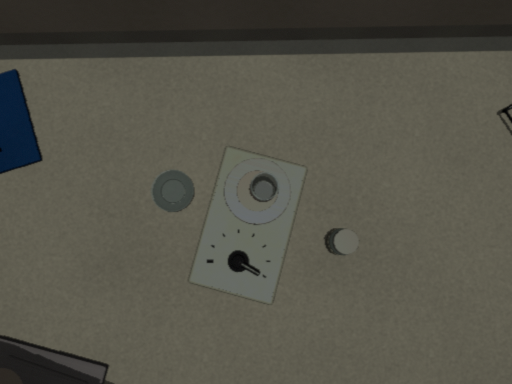

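View pics/scene1.png

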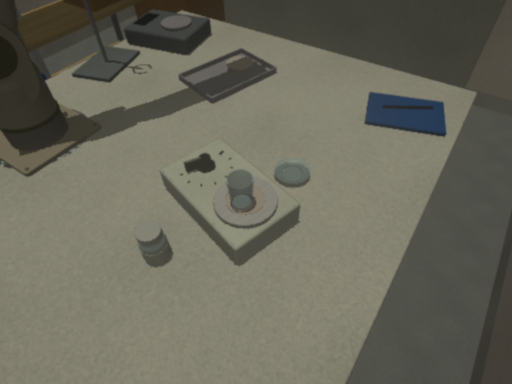

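The top picture shows the hub at (238,261) and the fin end at (258,273), next to the seventh short mark (264,276). The off mark is at (210,261). So yaw ≈ -16°, the axis is at about (506,105.5), the fin points at about -121°, and the dial is at click 7. I'll approach high with the fingers closing.

>>> servo_tool(
  plan="-24 -21.5 0 0 0 0 0;-24 -21.5 0 0 0 0 0;-24 -21.5 0 0 0 0 0;-24 -21.5 0 0 0 0 0;-24 -21.5 0 0 0 0 0;-24 -21.5 0 0 0 0 0;-24 -21.5 0 0 0 0 0;-24 -21.5 0 0 0 0 0",
  newtons=30,
)

```text
time: 1.6
eef_pos: [371.5, 321.8, 231.5]
tool_rot: [0.0, 0.225, 0.974, 0.0]
contact_force: [0.5, 0.5, -0.0]
opening: 0.001
finger_force: 0.0
```

>>> servo_tool(
  plan="-24 -21.5 0 0 0 0 0;-24 -21.5 0 0 0 0 0;-24 -21.5 0 0 0 0 0;-24 -21.5 0 0 0 0 0;-24 -21.5 0 0 0 0 0;-24 -21.5 0 0 0 0 0;-24 -21.5 0 0 0 0 0;-24 -21.5 0 0 0 0 0",
)

```text
time: 2.4
eef_pos: [468.7, 83.0, 231.6]
tool_rot: [0.0, 0.225, 0.974, 0.0]
contact_force: [-0.2, 0.4, 0.0]
opening: 0.0
finger_force: 0.0
```

>>> servo_tool(
  plan="0 0 0 0 0 8.4 0;0 0 0 0 0 8.4 0;0 0 0 0 0 8.4 0;0 0 0 0 0 8.4 0;0 0 0 0 0 8.4 0;0 0 0 0 0 8.4 0;0 0 0 0 0 8.4 0;0 0 0 0 0 8.4 0",
)

```text
time: 3.2
eef_pos: [468.3, 84.2, 231.4]
tool_rot: [-0.0, 0.729, 0.685, 0.0]
contact_force: [-0.1, -0.2, 0.1]
opening: 0.001
finger_force: 0.0
```

>>> servo_tool(
  plan="0 0 0 0 0 8.4 0;0 0 0 0 0 8.4 0;0 0 0 0 0 8.4 0;0 0 0 0 0 8.4 0;0 0 0 0 0 8.4 0;0 0 0 0 0 8.4 0;0 0 0 0 0 8.4 0;0 0 0 0 0 8.4 0",
)

```text
time: 4.0
eef_pos: [468.3, 84.3, 231.4]
tool_rot: [-0.0, 0.986, 0.167, 0.0]
contact_force: [-0.0, -1.1, 0.6]
opening: 0.002
finger_force: 0.0
```

>>> servo_tool(
  plan="0 0 0 0 0 8.4 0;0 0 0 0 0 8.4 0;0 0 0 0 0 8.4 0;0 0 0 0 0 8.4 0;0 0 0 0 0 8.4 0;0 0 0 0 0 8.4 0;0 0 0 0 0 0 0;0 0 0 0 0 0 0",
)

```text
time: 4.8
eef_pos: [468.3, 84.2, 231.4]
tool_rot: [-0.0, 0.965, -0.263, 0.0]
contact_force: [-0.5, -0.6, -0.6]
opening: -0.003
finger_force: 0.0
```

```bash
cat > h.py <<'E'
from station import r
import numpy as np
from scipy.spatial.transform import Rotation as Ro
A=np.array([506,105.5]); np.set_printoptions(precision=1,suppress=True)
def st():
    s=r.get_state();R=Ro.from_quat(s['tool_rot'],scalar_first=True).as_matrix()
    p=np.array(s['eef_pos']);y=np.degrees(np.arctan2(R[1,1],R[0,1]))
    print('t',round(s['time'],2),'tcp',p,'tool y dir',round(y,1),'tilt',np.degrees(np.arccos(-R[2,2])),'q',np.round(s['joint_pos'],2),'F',np.array(s['contact_force']),'axis in tool',R.T@(np.r_[A,75]-p))
    return p,R
def dial(cam):
    p=r.camera(cam)
    for n in('dial_axis','pointer_end'):
        for d in r.tip_of(p,n)[:1]:
            c=np.array(d['centre']);print(cam,n,c,round(d['conf'],2),'ang',round(np.degrees(np.arctan2(*(c[:2]-A)[::-1])),1))
    return p
E
python3 - <<'E'
from h import *
st();dial('scene');dial('top')
E
```

```text
t 4.8 tcp [468.3  84.2 231.4] tool y dir -120.5 tilt 0.012964354680151266 q [-0.6 -0.   0.3  1.9  0.   1.3 -2.4] F [-0.5 -0.6 -0.6] axis in tool [ 21.7 -37.4 156.4]
scene dial_axis [507.6 102.3  60.6] 0.85 ang -63.4
scene pointer_end [478.1  65.6  90. ] 0.61 ang -125.0
top dial_axis [505.5 106.3  62.6] 0.86 ang 122.0
top pointer_end [484.2  65.2  91.8] 0.71 ang -118.4
```

>>> servo_tool(
  plan="-5 0 30 0 0 0 0;0 0 35 0 0 0 0;0 0 35 0 0 0 0;0 0 30 0 0 0 0;0 0 16 0 0 0 0;0 0 10 0 0 0 0;0 0 0 0 0 0 0",
)

```text
time: 5.8
eef_pos: [463.5, 86.6, 74.5]
tool_rot: [0.001, 0.964, -0.265, -0.001]
contact_force: [-0.5, 0.6, -0.5]
opening: 0.001
finger_force: 0.0
```

```bash
python3 - <<'E'
from h import *
import cv2
st();p=dial('top')
cv2.imwrite("pics/a.png",cv2.cvtColor(cv2.resize(p["image"][180:330,160:360],None,fx=4,fy=4),cv2.COLOR_RGB2BGR))
E
```

```text
t 5.8 tcp [463.5  86.6  74.5] tool y dir -120.8 tilt 0.10269624337194051 q [-0.6  0.1  0.3  2.  -0.1  0.9 -2.3] F [-0.5  0.6 -0.5] axis in tool [ 26.9 -38.   -0.6]
top dial_axis [504.7 104.6  65.6] 0.64 ang -145.3
top pointer_end [485.5  64.5  92.1] 0.81 ang -116.6
```

View pics/a.png

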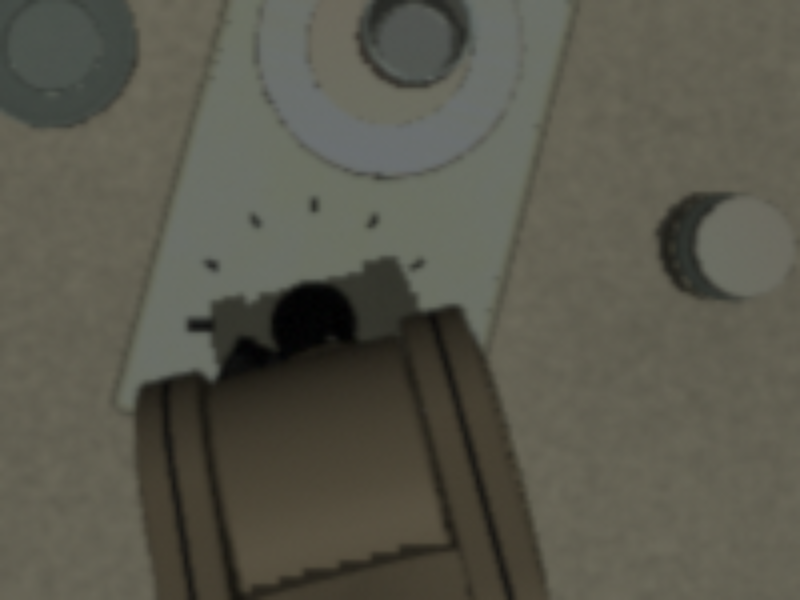

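The crop shows off at (200,325) and the short marks at (211,264), (255,220), (313,204), (373,220) and (417,264). That agrees with the estimated axis and yaw. I'll make contact and push anticlockwise.

>>> servo_tool(
  plan="5 0 0 0 0 0 0;5 0 0 0 0 0 0;4.1 1.5 0 0 0 -6 0;4.1 1.5 0 0 0 -6 0;4.1 1.5 0 0 0 -6 0;4.1 1.5 0 0 0 -6 0;4.1 1.5 0 0 0 -6 0",
)

```text
time: 6.65
eef_pos: [489.8, 67.8, 75.6]
tool_rot: [-0.0, 1.0, -0.005, -0.0]
contact_force: [-4.7, 1.5, 2.0]
opening: 0.002
finger_force: 2.2
```

```bash
python3 - <<'E'
from h import *
st();p=dial('top');dial('scene')
def ray(u,v,z):
    d=p['R'].T@np.array([(u-p['cx'])/p['fx'],(v-p['cy'])/p['fy'],1]);c=-p['R'].T@p['t'];return c+d*(z-c[2])/d[2]
P=np.array([ray(160+a/4,180+b/4,62)[:2] for a,b in((211,264),(255,220),(313,204),(373,220),(417,264))])
from scipy.optimize import least_squares
o=least_squares(lambda q:(P-q[:2]-54.5*np.c_[np.cos(q[2]-np.arange(5)*np.pi/6),np.sin(q[2]-np.arange(5)*np.pi/6)]).ravel(),[506,105,1.03])
print(o.x[:2],np.degrees(o.x[2])+30,o.fun)
E
```

```text
t 6.65 tcp [489.8  67.8  75.6] tool y dir -90.6 tilt 0.015335224439076629 q [-0.5  0.2  0.3  2.  -0.1  1.  -1.8] F [-4.7  1.5  2. ] axis in tool [ 15.8 -37.9   0.6]
top dial_axis [506.9 103.   60.9] 0.75 ang -70.2
scene dial_axis [503.5 103.1  61.2] 0.9 ang -136.2
scene pointer_end [503.7  61.7  93.9] 0.65 ang -93.0
[506.2 103.3] 88.98005511996183 [-0.7  2.5  0.5  1.3  0.9  0.4  0.3 -1.5 -0.9 -2.8]
```

>>> servo_tool(
  plan="4.1 1.4 0 0 0 -6 0;4.1 1.4 0 0 0 -6 0;4.1 1.4 0 0 0 -6 0;4.1 1.4 0 0 0 -6 0;4.1 1.4 0 0 0 -6 0;4.1 1.4 0 0 0 -6 0;4.1 1.4 0 0 0 -6 0;4.1 1.4 0 0 0 -6 0",
)

```text
time: 7.75
eef_pos: [523.4, 68.9, 75.4]
tool_rot: [0.0, 0.916, 0.401, 0.0]
contact_force: [0.6, 0.0, 0.0]
opening: -0.002
finger_force: 0.0
```

```bash
sed -i 's/105.5\]/104]/' h.py; python3 - <<'E'
from h import *
st();dial('top');dial('scene')
E
```

```text
t 7.75 tcp [523.4  68.9  75.4] tool y dir -42.7 tilt 0.03831661392834317 q [-0.4  0.3  0.2  1.9 -0.1  1.  -0.9] F [0.6 0.  0. ] axis in tool [ 14.  -36.6   0.4]
scene dial_axis [506.8 100.7  61.5] 0.88 ang -76.4
scene pointer_end [542.7  81.8  89.9] 0.64 ang -31.2
```

>>> servo_tool(
  plan="4 1.5 0 0 0 -6 0;4 1.5 0 0 0 -6 0;4 1.5 0 0 0 -6 0;4 1.5 0 0 0 -6 0;4 1.5 0 0 0 -6 0;4 1.5 0 0 0 -6 0;4 1.5 0 0 0 -6 0;4 1.5 0 0 0 -6 0",
)

```text
time: 8.85
eef_pos: [545.2, 92.5, 75.3]
tool_rot: [0.0, 0.674, 0.739, -0.001]
contact_force: [-1.5, -3.9, 1.2]
opening: -0.001
finger_force: 1.4
```

>>> servo_tool(
  plan="4 1.5 0 0 0 -6 0;4 1.5 0 0 0 -6 0;4 1.5 0 0 0 -6 0;4 1.5 0 0 0 -6 0;4 1.5 0 0 0 -6 0;4 1.5 0 0 0 -6 0;4 1.5 0 0 0 -6 0",
)

```text
time: 9.55
eef_pos: [544.1, 122.3, 75.3]
tool_rot: [0.0, 0.364, 0.931, -0.0]
contact_force: [0.6, -0.8, 1.0]
opening: -0.001
finger_force: 0.1
```

```bash
python3 - <<'E'
from h import *
st();dial('top');dial('scene')
E
```

```text
t 9.55 tcp [544.1 122.3  75.3] tool y dir 47.3 tilt 0.02842949827404327 q [-0.2  0.3 -0.1  1.8  0.   1.   0.5] F [ 0.6 -0.8  1. ] axis in tool [ 15.5 -39.3   0.3]
scene dial_axis [507.3 103.6  59.8] 0.93 ang -17.1
scene pointer_end [526.6 144.3  91.2] 0.84 ang 62.9
```

>>> servo_tool(
  plan="4 1.4 0 0 0 -6 0;4 1.4 0 0 0 -6 0;4 1.4 0 0 0 -6 0;4 1.3 0 0 0 -6 0;3 1 0 0 0 -4 0;0 0 0 0 0 0 0",
)

```text
time: 10.45
eef_pos: [531.3, 138.1, 75.3]
tool_rot: [-0.0, 0.129, 0.992, 0.0]
contact_force: [0.4, -0.2, -0.0]
opening: -0.002
finger_force: 0.0
```

```bash
python3 - <<'E'
from h import *
st();dial('top');dial('scene')
E
```

```text
t 10.45 tcp [531.3 138.1  75.3] tool y dir 75.2 tilt 0.010208946328403707 q [-0.2  0.3 -0.1  1.8  0.1  1.   0.9] F [ 0.4 -0.2 -0. ] axis in tool [ 15.7 -39.4   0.3]
scene dial_axis [506.1 105.2  61.2] 0.79 ang 85.2
scene pointer_end [512.1 152.   89.6] 0.63 ang 82.8
```

>>> servo_tool(
  plan="-6 0 0 0 0 0 0;-8 0 0 0 0 0 0;0 0 -20 0 0 0 0;0 0 -25 0 0 0 0;0 0 -15 0 0 0 0;0 0 0 0 0 0 0",
)

```text
time: 11.35
eef_pos: [546.6, 134.6, 137.5]
tool_rot: [0.002, 0.129, 0.992, 0.001]
contact_force: [0.3, 0.3, -0.0]
opening: 0.003
finger_force: 0.0
```

```bash
python3 - <<'E'
from h import *
import cv2
st();dial('top');p=dial('scene')
cv2.imwrite("pics/b.png",cv2.cvtColor(cv2.resize(p["image"][110:260,130:330],None,fx=4,fy=4),cv2.COLOR_RGB2BGR))
E
```

```text
t 11.35 tcp [546.6 134.6 137.5] tool y dir 75.2 tilt 0.232517855534767 q [-0.2  0.3 -0.1  1.7  0.   1.1  1. ] F [ 0.3  0.3 -0. ] axis in tool [ 31.7 -40.1  62.3]
top dial_axis [578.7  83.2   0.8] 0.46 ang -16.0
scene dial_axis [507.1 106.3  61.9] 0.87 ang 64.4
scene pointer_end [505.  151.6  90.9] 0.89 ang 91.2
```

View pics/b.png

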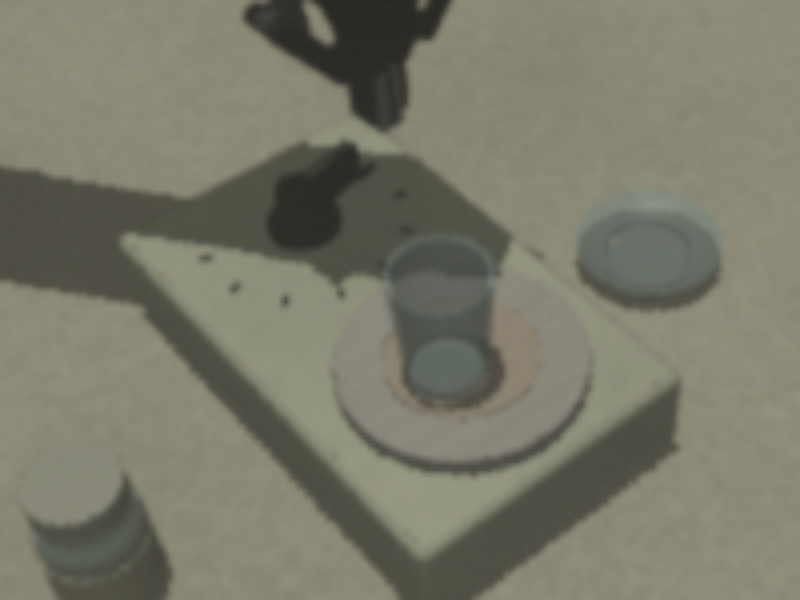

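At off: the fin is at 91° and covers the thick mark, and marks 1 to 7 are all clear. Next I move over to the anticlockwise side.

>>> servo_tool(
  plan="0 0 0 0 0 -7 0;0 0 0 0 0 -7 0;22 2 0 0 0 0 0;22 2 0 0 0 0 0;22 2 0 0 0 0 0;0 0 0 0 0 0 0",
)

```text
time: 12.25
eef_pos: [476.7, 141.8, 134.7]
tool_rot: [-0.001, 0.006, 1.0, -0.0]
contact_force: [0.3, -0.1, -0.6]
opening: -0.004
finger_force: 0.0
```

```bash
python3 - <<'E'
from h import *
st();dial('top');dial('scene')
E
```

```text
t 12.25 tcp [476.7 141.8 134.7] tool y dir 89.3 tilt 0.09961918584805483 q [-0.2  0.1 -0.2  1.9  0.   1.1  1.1] F [ 0.3 -0.1 -0.6] axis in tool [-29.9 -37.4  59.7]
top dial_axis [506.6 103.9  63.2] 0.65 ang -9.5
scene dial_axis [504.4 104.7  61.8] 0.83 ang 156.4
scene pointer_end [503.5 149.2  88.8] 0.66 ang 93.2
```

>>> servo_tool(
  plan="0 0 25 0 0 0 0;0 0 25 0 0 0 0;0 0 10 0 0 0 0;-6 0 0 0 0 0 0;-6 0 0 0 0 0 0;0 0 0 0 0 0 0",
)

```text
time: 13.15
eef_pos: [492.0, 141.3, 76.1]
tool_rot: [0.0, 0.007, 1.0, 0.0]
contact_force: [-2.3, -0.3, -0.4]
opening: -0.002
finger_force: 1.2
```

>>> servo_tool(
  plan="-2.7 1 0 0 0 4 0;-2.7 1 0 0 0 4 0;-2.7 1 0 0 0 4 0;-2.7 1 0 0 0 4 0;-2.7 1 0 0 0 4 0;-2.7 1 0 0 0 4 0;-2.7 1 0 0 0 4 0;-2.7 1 0 0 0 4 0",
)

```text
time: 13.95
eef_pos: [513.9, 143.9, 76.3]
tool_rot: [0.0, 0.284, 0.959, 0.0]
contact_force: [-4.0, 0.6, 1.5]
opening: 0.003
finger_force: 1.8
```

```bash
python3 - <<'E'
from h import *
st();dial('top');dial('scene')
E
```

```text
t 13.95 tcp [513.9 143.9  76.3] tool y dir 57.0 tilt 0.04879697957531078 q [-0.2  0.3 -0.1  1.9  0.   1.   0.6] F [-4.   0.6  1.5] axis in tool [-15.1 -37.8   1.3]
top dial_axis [506.4 105.   65.9] 0.68 ang 68.2
scene dial_axis [505.2 101.9  60.8] 0.86 ang -110.9
scene pointer_end [533.9 144.1  90.6] 0.73 ang 55.2
```

>>> servo_tool(
  plan="-3.3 1.3 0 0 0 5 0;-3.3 1.3 0 0 0 5 0;-3.3 1.3 0 0 0 5 0;-3.3 1.3 0 0 0 5 0;-3.3 1.3 0 0 0 5 0;-3.3 1.3 0 0 0 5 0;-3.3 1.3 0 0 0 5 0;-3.3 1.3 0 0 0 5 0",
)

```text
time: 15.05
eef_pos: [538.0, 130.2, 75.3]
tool_rot: [-0.0, 0.594, 0.804, 0.0]
contact_force: [-0.9, 1.9, 0.1]
opening: -0.002
finger_force: 0.6
```

>>> servo_tool(
  plan="-2.7 1 0 0 0 4 0;-2.7 1 0 0 0 4 0;-2.7 1 0 0 0 4 0;-2.7 1 0 0 0 4 0;-2.7 1 0 0 0 4 0;0 0 0 0 0 0 0",
)

```text
time: 15.65
eef_pos: [545.4, 117.7, 75.5]
tool_rot: [0.0, 0.724, 0.69, 0.0]
contact_force: [0.5, 1.2, -1.1]
opening: -0.002
finger_force: 1.1
```

```bash
python3 - <<'E'
from h import *
st();dial('top');dial('scene')
E
```

```text
t 15.65 tcp [545.4 117.7  75.5] tool y dir -2.8 tilt 0.0500475276571394 q [-0.3  0.3  0.1  1.8 -0.   1.  -0.3] F [ 0.5  1.2 -1.1] axis in tool [-15.6 -38.6   0.4]
top pointer_end [540.7 -99.8   1.3] 0.2 ang -80.3
scene dial_axis [508.4 103.6  61.4] 0.62 ang -9.5
scene pointer_end [548.  103.7  89.6] 0.6 ang -0.4
```

>>> servo_tool(
  plan="-2 0.8 0 0 0 3 0;-2 0.8 0 0 0 3 0;-2 0.8 0 0 0 3 0;-1.4 0.5 0 0 0 2 0;0 0 0 0 0 0 0",
)

```text
time: 16.45
eef_pos: [547.1, 109.0, 75.3]
tool_rot: [0.0, 0.787, 0.617, -0.0]
contact_force: [-0.2, -0.1, -0.2]
opening: -0.002
finger_force: 0.0
```

>>> servo_tool(
  plan="-1.4 0.5 0 0 0 2 0;0 0 0 0 0 0 0;0 0 0 0 0 0 0",
)

```text
time: 16.75
eef_pos: [547.2, 108.1, 75.3]
tool_rot: [0.0, 0.797, 0.604, -0.0]
contact_force: [-0.0, -0.3, 0.1]
opening: 0.0
finger_force: 0.0
```

```bash
python3 - <<'E'
from h import *
st();dial('top');dial('scene')
E
```

```text
t 16.75 tcp [547.2 108.1  75.3] tool y dir -15.7 tilt 0.018101243010067238 q [-0.4  0.3  0.1  1.8 -0.   1.  -0.5] F [-0.  -0.3  0.1] axis in tool [-15.1 -38.6   0.3]
scene dial_axis [505.8 102.8  61.4] 0.66 ang -99.5
scene pointer_end [542.4  82.7  90.2] 0.82 ang -30.3
```

It snapped over to -30°, which is click 4, and the contact force is zero. I'll back off in the anticlockwise direction (+x), raise and check.

>>> servo_tool(
  plan="5 0 0 0 0 0 0;5 0 0 0 0 0 0;0 0 -20 0 0 0 0;0 0 -30 0 0 0 0;0 0 -30 0 0 0 0;0 0 -40 0 0 0 0;0 0 -30 0 0 0 0;0 0 0 0 0 0 0",
)

```text
time: 17.85
eef_pos: [552.1, 119.0, 230.1]
tool_rot: [0.001, 0.797, 0.603, 0.004]
contact_force: [1.0, 0.7, -0.0]
opening: 0.003
finger_force: 0.0
```

>>> servo_tool(
  plan="30 0 0 0 0 0 0;30 0 0 0 0 0 0;30 0 0 0 0 0 0;30 0 0 0 0 0 0;0 0 0 0 0 0 0;0 0 0 0 0 0 0",
)

```text
time: 18.45
eef_pos: [582.2, 234.0, 224.2]
tool_rot: [-0.0, 0.797, 0.604, -0.001]
contact_force: [-0.4, -0.8, 0.0]
opening: -0.001
finger_force: 0.0
```

```bash
python3 - <<'E'
from h import *
import cv2
st();dial('top');p=dial('scene')
cv2.imwrite("pics/c.png",cv2.cvtColor(cv2.resize(p["image"][110:260,130:330],None,fx=4,fy=4),cv2.COLOR_RGB2BGR))
E
```

```text
t 18.45 tcp [582.2 234.  224.2] tool y dir -15.7 tilt 0.085903050831493 q [-0.5  0.3  0.1  1.5 -0.   1.3 -0.7] F [-0.4 -0.8  0. ] axis in tool [-145.7  -38.   149.4]
top dial_axis [507.9 103.   63.7] 0.78 ang -27.8
top pointer_end [546.9  83.6  92.4] 0.78 ang -26.5
scene pointer_end [540.1  79.7  91.1] 0.82 ang -35.5
```

View pics/c.png

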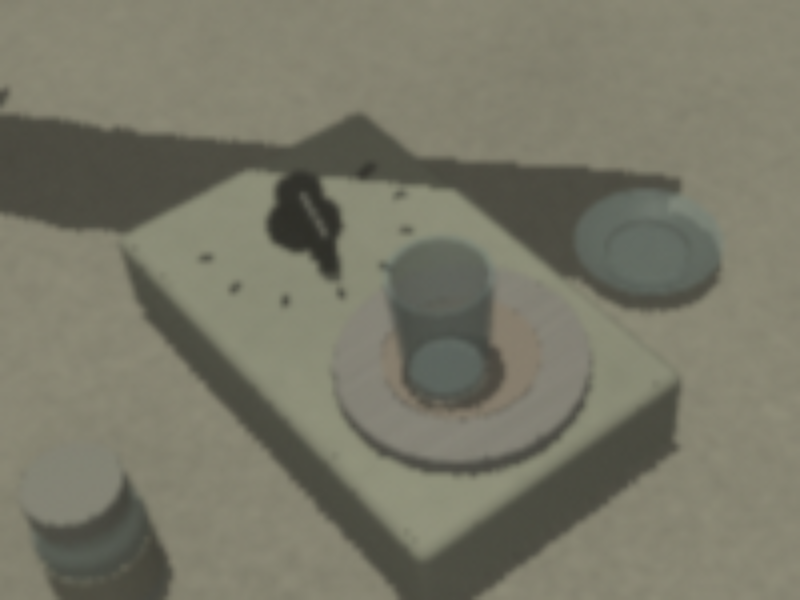

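The fin points at the mark at (341,293). Counting from off at (367,170), the marks run (400,195), (406,230), (385,266), (341,293), so this is the fourth. The glassware hasn't moved and the arm is clear.

```bash
python3 -c "
from station import r
print(r.close_job())"
```

```text
the job is handed in; nothing more can be done
None
```

I turned the dial back to off, let it settle there, then pushed it clockwise four clicks, so it rests at the fourth short mark; the beaker, dish and jar were not disturbed, the arm is clear, and the job is handed in (no verdict was returned).

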